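Push two clay label plates out over the end of a riser

ROBOT

A 7-joint arm with a two-finger parallel gripper is mounted at the origin on a cart in front of the work surface, level with it; the furniture and walls round the work are solid. World frame = base frame: x ahead of the robot, y to its left, z up, the work surface at z = 0. Lengths are in m, angles in rad, forces in N, time in s.
With the tool pointing down it reaches from about 0.4 to 0.85 m from the base axis. Payload 10.4 kg.
Tool frame: the origin (TCP) lies at the very end of the fingers, on their centre line; the grasp point (between the pads) lies 19 mm behind it; z points along the fingers, y is the direction in which the jaws open and shut (so a half turn about z gives the same grasp; the last joint's range is limited). The gripper opens to 87 mm and grips with 3 to 60 N. Pads are 19 mm wide; open, the fingers measure 117 mm over their backs; the gripper's body (75 mm by 190 mm) begins 51 mm behind the grasp point.
Start: joints at [-1.249, 0.332, -0.065, 1.46, 0.022, 1.35, -0.088], TCP at [0.211, 0.588, 0.223] pointing down, gripper open.
Joint ranges: [-2.6, 2.6], [-0.5, 2.12], [-1.47, 1.34], [0.16, 2.42], [-1.27, 4.41], [0.06, 2.06], [-2.6, 2.6]. Speed limits (rad/s): [2.22, 2.22, 2.79, 2.79, 3.14, 3.14, 3.14].

INTERFACE

Orientations are given as a unit quaternion [x, y, z, w].
In Python, from bench import read_state, camera, close_job, recognise, masks_of gives the robot as it stands.
- The arm moves only by the tool play_rows, never from a script. Its argument "moves" is a list of rows, each a list of 3 entries, a list of its own where there are three numbers: the shift along the tool's x, y, z in cm, then the turn, a rotation vector about the tool's x, y, z in rad, then the finger opening in cm, from 0 to 8.7. In form: [[[dx, dy, dz], [ax, ay, az], jaw], ...]. A call has 1 to 8 rows; each row is the pose to reach, as a shift and turn from the pose commanded when the call began, along the tool's axes at that moment; what a row does not reach only later rows make up. A row lasts 1/8 s, in which the tool goes at most 62.5 mm and 10.7 degrees, less where a joint would pass 70% of its speed; a pose out of reach is approached as far as the arm can. A call with a gripper value outside its range is refused whole. The fingers move at their own pace and stop on an object; "grip_force" is the grip in N (left out, the last holds). Time passes only in rows, so rows that repeat a pose let the fingers close. It gives the time, the measured TCP pose, the force and the opening at its end, in the units of the state.
- read_state(): the state, without advancing time (a new reading comes with each control period).
- camera(name): name is "side" or "top"; returns a dict with "frame" (480x640x3 uint8, red, green, blue), "intrinsics" (3x3 intrinsics, pixels), "camera_from_world" (4x4, takes a point from world to camera coordinates). Camera axes: x right, y down, z forward; pixel columns grow to the right and rows downward; lengths in m; the calibration is good to about 2 mm. A picture is of the moment at which its call begins. There is no depth.
- close_job(): hands the job in, once; it reports no verdict.
Trained networks look in a picture, given as the dict that the camera call returned (one of the last four; its "shot" number tells which), for a name from the list of things; names that differ only in an ending like _2 or _b are one class to them, and where a whole thing is asked for, a point or a joint stands for the part that bears it (a point fixed in the world has none). Each returns a list of dicts, best first, with "conf" (0 to 1); they miss things now and then, are a little off and sometimes report something else, mostly with a low value. They report only what shows in the picture. A call takes as long as a camera call. They do not tell look-alikes from the thing itself.
- recognise(picture, query): "at" ([column, row] in pixels, amid what is visible of it).
- masks_of(picture, query): "region" (480x640 bool, what is visible of it) and "at" ([column, row] in pixels, amid what is visible of it).
The state is a dict: "time": time; "joint_positions": joint angles; "joint_vel": joint speeds; "joint_torque": joint torques, N m; "ee_pos": TCP position; "eef_rot": TCP orientation; "ft_force": force on the tool from outside, world axes, zero at the start; "torque": the same for the moment, N m; "width": finger opening in m.
Only numpy, scipy, OpenCV 4.12 (cv2) and the standard library are available. Lean on these libraries where they do the work, as an engineer would, in place of code of your own. Each camera call takes 0.05 s, during which the arm holds its last target.

TASK

Push the two flat clay label plates along their lanes on the wooden riser until each sticks out over the riser's open end by about a third of its own length, so that its edge shows and can be got hold of later. Push them with the fingertips only and keep them flat on the riser: do not pick them up or let them tip over the end. Leave everything else standing where it is.

Things in the scene. Friction and masses are not known exactly. Their poses are not given: they have to be found in the camera images.
- riser: Low fixed wooden riser, 230 mm wide (its x), 360 mm long (its y, +y roughly to the robot's left), top 60 mm above the table; origin on the table under its centre. Two 76 mm wide lanes run along y, centred at its x = -69 (nearer the robot) and +15 mm, between battens 8 mm wide, 6 mm high. A 15 mm high, 12 mm thick stop closes both lanes at the -y end; the +y end is open. Cup and cork stand on a strip behind.
- riser_end (a point): Middle of the riser's open (+y) end edge, at the height of its top surface; axes as the riser's. A plate sticks out by the amount that its +y edge lies beyond this point along +y.
- long_plate: Loose flat plate of brown fired clay with two small holes, 56 mm (its x) by 100 mm (its y) by 7 mm thick, about 0.09 kg, lying in one of the two lanes (either one); origin at the centre of its underside. Its y lies nearly along the lane, +y towards the open end. It slides with ordinary friction and has about 10 mm of play to each batten.
- short_plate: The other such plate, with one small hole, 56 mm (its x) by 72 mm (its y) by 7 mm thick, about 0.065 kg, lying in the other lane; origin at the centre of its underside, axes as for the long plate.
- slip_cup: Bystander: small clay cup, 65 mm across, 47 mm high, on the riser's back strip; origin at its underside.
- cork_block: Bystander: cork block 58 x 55 x 22 mm on the riser's back strip; origin at its underside.
- clay_lump: Bystander: lump of clay, 60 mm across, 38 mm high, on the table to the right; origin at its underside.
- needle_tin: Bystander: small open tin, 55 mm across, 58 mm high, at the back of the table; origin at its underside.
- teapot_lid: Bystander: round teapot lid with a knob, 80 mm across, 34 mm high, at the back of the table; origin at its underside.
There are look-alikes about, which are no part of the job. Leave any red look-alike of the short_plate alone.

How it is judged:
By the outcome, as a careful person would: the job done as asked, in the order asked, and still so for the second after the job is handed in, with the robot touching nothing.
It also fails if it takes over 61 s, if anything falls off the work surface, if the arm or the gripper's body presses on something with over 40 N, if the wrist force passes 120 N, or if a joint passes its speed limit or range.

## Working session

There is one attempt and no reset: what is moved stays moved. The work goes in short steps, Python scripts to look and compute and a tool call to move; the robot and the scene stay as the last step left them, time stands still between calls to the robot, and variables do not carry over. Pictures are saved under pics/ and viewed, and the job is handed in when it is done.

Besides the shell and the picture viewer there is one more tool, called as name(argument=value, ...) on one line, values as JSON. play_rows: Moves the arm, as the interface text tells. Its arguments: {"type":"object","properties":{"moves":{"type":"array","items":{"type":"array"}},"grip_force":{"type":"number"}},"required":["moves"]}

```bash
ls; mkdir -p pics; cat > h.py <<'E'
import numpy as np,cv2
from bench import read_state,camera,close_job,recognise,masks_of
def shot(n,f):
    p=camera(n); cv2.imwrite('pics/'+f,p['frame'][:,:,::-1]); return p
def world(p,uv,z):
    K=np.array(p['intrinsics']);T=np.array(p['camera_from_world'])
    R,t=T[:3,:3],T[:3,3]
    d=R.T@np.linalg.inv(K)@np.array([uv[0],uv[1],1.]);c=-R.T@t
    return c+d*(z-c[2])/d[2]
def pix(p,X):
    K=np.array(p['intrinsics']);T=np.array(p['camera_from_world'])
    q=K@(T[:3,:3]@np.array(X)+T[:3,3]);return q[:2]/q[2]
E
python3 - <<'E'
from h import *
print(read_state())
for n in('top','side'):
    p=shot(n,n+'0.png')
    print(n,np.round(p['camera_from_world'],3).tolist())
    for q in('riser','long_plate','short_plate','slip_cup','cork_block','clay_lump'):
        for r in recognise(p,q): print(q,np.round(r['at']),round(r['conf'],2),np.round(world(p,r['at'],.067),3))
E
```

```text
pics
{'time': 0.0, 'joint_positions': array([-1.24861503,  0.33286415, -0.06466125,  1.46095003,  0.0215921 ,
        1.34985565, -0.08850261]), 'joint_vel': array([ 0.00057564,  0.00057601, -0.00139727,  0.00032236, -0.00099675,
        0.00035121,  0.00075698]), 'joint_torque': array([ 1.49914060e-03, -6.23245454e+01,  2.57772335e-02, -3.89903355e+01,
       -6.12032181e-02,  3.96142085e-02,  1.57899531e-04]), 'ee_pos': array([0.21114122, 0.5878558 , 0.22175448]), 'eef_rot': array([ 1.71547766e-01,  9.85175561e-01, -6.85926078e-04, -8.49788082e-05]), 'ft_force': array([ 0.44377323, -0.29550022,  0.06718049]), 'torque': array([-0.04150851, -0.01804919,  0.01060326]), 'width': 0.08706102077627778}
top [[0.019, -0.999, 0.03, -0.229], [-0.994, -0.022, -0.109, 0.575], [0.11, -0.028, -0.994, 1.194], [0.0, 0.0, 0.0, 1.0]]
riser [291. 254.] 0.75 [ 0.539 -0.146  0.067]
long_plate [308. 278.] 0.7 [ 0.482 -0.189  0.067]
short_plate [318. 238.] 0.87 [ 0.581 -0.211  0.067]
short_plate [318. 328.] 0.8 [ 0.359 -0.215  0.067]
short_plate [401. 229.] 0.75 [ 0.609 -0.419  0.067]
slip_cup [329. 200.] 0.89 [ 0.678 -0.238  0.067]
cork_block [267. 219.] 0.84 [ 0.626 -0.085  0.067]
clay_lump [426. 302.] 0.86 [ 0.427 -0.48   0.067]
clay_lump [329. 200.] 0.4 [ 0.678 -0.238  0.067]
side [[-0.996, 0.088, -0.007, 0.57], [0.049, 0.48, -0.876, 0.148], [-0.073, -0.873, -0.483, 0.999], [0.0, 0.0, 0.0, 1.0]]
riser [321. 273.] 0.68 [ 0.547 -0.099  0.067]
long_plate [350. 251.] 0.67 [ 0.48  -0.172  0.067]
short_plate [298. 245.] 0.79 [ 0.581 -0.208  0.067]
short_plate [408. 265.] 0.66 [ 0.38  -0.11   0.067]
slip_cup [255. 230.] 0.9 [ 0.668 -0.281  0.067]
cork_block [281. 276.] 0.58 [ 0.621 -0.097  0.067]
clay_lump [352. 203.] 0.59 [ 0.444 -0.391  0.067]
clay_lump [283. 277.] 0.31 [ 0.617 -0.093  0.067]
```

```bash
ls -la pics
```

```text
total 856
drwxr-xr-x 2 agent agent   4096 Dec  6 16:38 .
drwxr-xr-x 3 agent agent   4096 Dec  6 16:38 ..
-rw-r--r-- 1 agent agent 415798 Dec  6 16:38 side0.png
-rw-r--r-- 1 agent agent 447663 Dec  6 16:38 top0.png
```

View pics/top0.png

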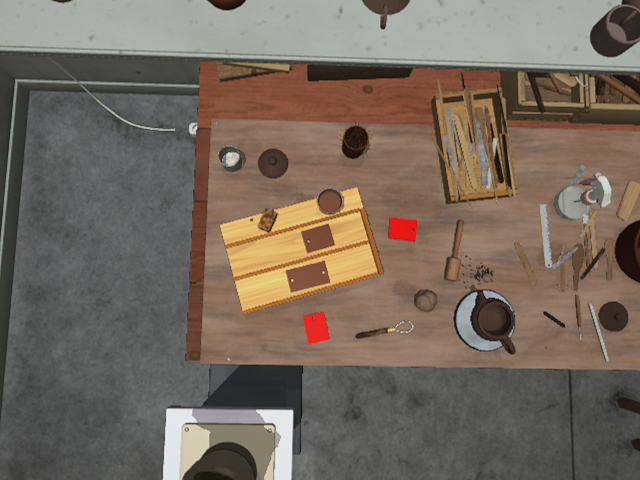

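View pics/side0.png

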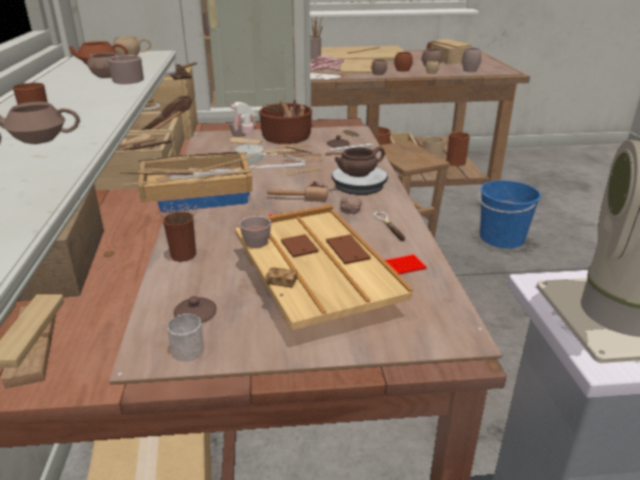

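```bash
python3 - <<'E'
from h import *
p=cv2.imread('pics/top0.png'); cv2.imwrite('pics/top0c.png',cv2.resize(p[180:350,210:400],None,fx=4,fy=4,interpolation=cv2.INTER_CUBIC)[:600,:])
p=cv2.imread('pics/side0.png'); cv2.imwrite('pics/side0c.png',cv2.resize(p[190:340,225:425],None,fx=4,fy=4,interpolation=cv2.INTER_CUBIC))
E
```

```text
(no output)
```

View pics/top0c.png

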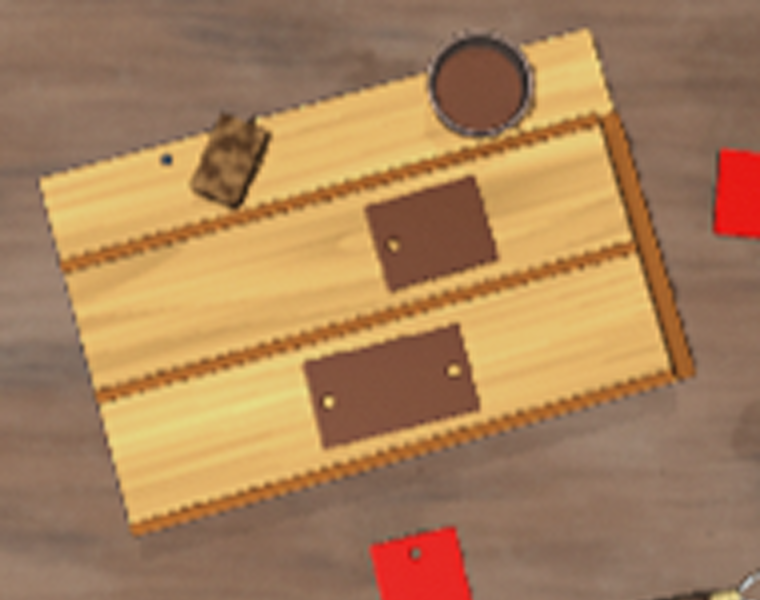

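View pics/side0c.png

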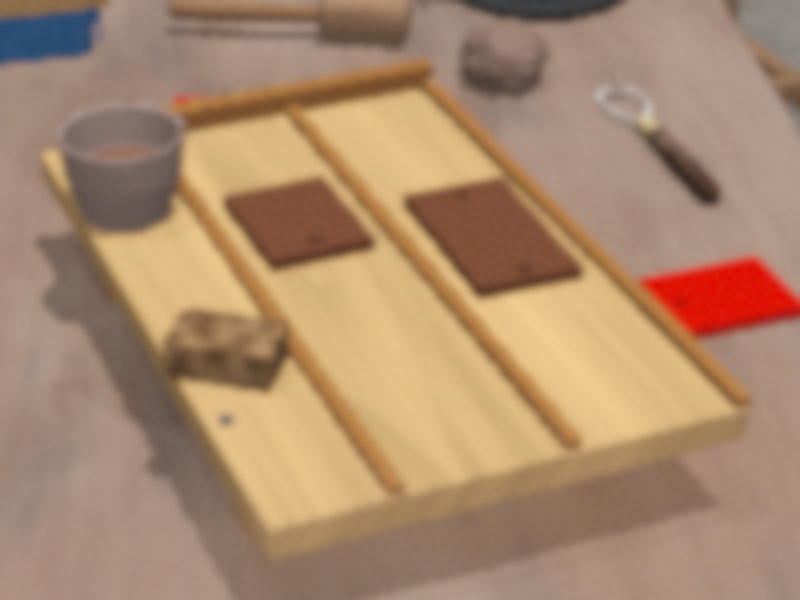

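```bash
cat > fit.py <<'E'
from h import *
from scipy.optimize import least_squares
def fit(obs,x0):
    # obs list of (pic, uv, modelpt)
    def M(v,m): c,s=np.cos(v[2]),np.sin(v[2]); return [v[0]+c*m[0]-s*m[1],v[1]+s*m[0]+c*m[1],m[2]]
    f=lambda v:np.concatenate([pix(p,M(v,m))-uv for p,uv,m in obs])
    r=least_squares(f,x0,loss='soft_l1'); return r.x,f(r.x).reshape(-1,2)
E
python3 - <<'E'
from fit import *
import json
t=camera('top');s=camera('side')
T=lambda u,v:(t,np.array([u/4+210-.375,v/4+180-.375]))
S=lambda u,v:(s,np.array([u/4+225-.375,v/4+190-.375]))
obs=[T(40,178)+((.115,.18,.06),),T(133,533)+((-.115,.18,.066),),T(592,30)+((.115,-.18,.06),),T(693,374)+((-.115,-.18,.075),),T(101,397)+((-.027,.18,.066),),T(65,267)+((.057,.18,.066),),
T(674,378)+((-.115,-.168,.066),)]
so=[S(268,528)+((.115,.18,.06),),S(747,400)+((-.115,.18,.066),),S(572,440)+((-.027,.18,.066),),S(394,487)+((.057,.18,.066),),S(430,64)+((-.115,-.18,.075),)]
for o in (obs,so,obs+so):
    v,r=fit(o,[.55,-.15,.28]);print(np.round(v,4),np.round(r,1).tolist())
R=v
def inr(v): 
    c,s_=np.cos(R[2]),np.sin(R[2]); d=v[:2]-R[:2]; return np.round([c*d[0]+s_*d[1],-s_*d[0]+c*d[1],v[2]-R[2]],4)
def pl(L,tc,sc): # corners: openback, openfront, stopback, stopfront
    ms=[(.028,L/2,.007),(-.028,L/2,.007),(.028,-L/2,.007),(-.028,-L/2,.007)]
    for cs,g in((tc,T),(sc,S),(None,None)):
        if cs: o=[g(*c)+((m[0],m[1],.067),) for c,m in zip(cs,ms)]
        else: o=[T(*c)+((m[0],m[1],.067),) for c,m in zip(tc,ms)]+[S(*c)+((m[0],m[1],.067),) for c,m in zip(sc,ms)]
        v,r=fit(o,[.5,-.2,.28]);print(L,np.round(v,4),'in riser',inr(v),np.abs(r).max())
pl(.1,[(304,363),(324,449),(460,323),(479,409)],[(482,294),(580,271),(408,200),(500,180)])
pl(.072,[(366,208),(389,291),(473,176),(497,259)],[(276,266),(372,243),(228,202),(322,180)])
E
```

```text
[ 0.5537 -0.1713  0.2954] [[-0.2, -0.2], [0.0, 0.8], [-0.0, -1.0], [1.6, 0.1], [-1.2, -0.1], [-0.9, -0.4], [1.1, 0.6]]
[ 0.5515 -0.1717  0.2882] [[-1.2, 0.5], [1.1, -0.5], [0.4, 0.4], [-0.2, -0.2], [-0.2, -1.9]]
[ 0.5529 -0.1713  0.2941] [[-0.1, 0.0], [-0.1, 1.0], [0.0, -0.6], [1.6, 0.6], [-1.3, 0.2], [-0.9, -0.2], [1.1, 1.0], [-1.3, 0.7], [0.7, -0.7], [0.1, 0.4], [-0.3, -0.1], [-1.3, -1.8]]
0.1 [ 0.4856 -0.1882  0.2652] in riser [-0.0692  0.0034 -0.0289] 0.6900448635220755
0.1 [ 0.4841 -0.1849  0.2717] in riser [-0.0698  0.0069 -0.0224] 1.4494597922348476
0.1 [ 0.4849 -0.1871  0.2665] in riser [-0.0697  0.0046 -0.0276] 1.776464161679712
0.072 [ 0.5807 -0.2105  0.3071] in riser [ 0.0153 -0.0456  0.0131] 0.7413045017015065
0.072 [ 0.579  -0.2073  0.3164] in riser [ 0.0145 -0.042   0.0223] 1.699641293432535
0.072 [ 0.5799 -0.2096  0.3081] in riser [ 0.0148 -0.0444  0.0141] 1.604053805676358
```

Candidates for the plates in the top view are the brown one at (318,238) with one hole, which is the short plate in the +15 lane. The brown one at (308,278) with two holes is the long plate in the -69 lane. The red ones at (318,328) and (401,229) are look-alikes, so I leave them alone. The crop confirms the choice.

I'll push with the fingers opened across the lane, which gives two contact points.

play_rows(moves=[[[-5, -4, 0], [0, 0, 0.12], 4], [[-10, -8, 0], [0, 0, 0.24], 2], [[-15, -11.5, 0], [0, 0, 0.36], 2], [[-20, -15, 0], [0, 0, 0.48], 2], [[-25, -19, 0], [0, 0, 0.6], 2], [[-30, -22.5, 0], [0, 0, 0.72], 2], [[-35, -26, 0], [0, 0, 0.84], 2], [[-39, -29, 0], [0, 0, 0.93], 2]])

```text
time: 1.8
ee_pos: [0.4815, 0.1812, 0.2229]
eef_rot: [0.597, 0.802, 0.0, 0.0]
ft_force: [0.7, 1.5, 0.5]
width: 0.022
```

```bash
cat > go.py <<'E'
from h import *
import sys
from scipy.spatial.transform import Rotation as Ro
O=np.array([.553,-.1713]);a=.294
def st():
    s=read_state();R=Ro.from_quat(s['eef_rot']).as_matrix();p=s['ee_pos'];d=p[:2]-O
    c,n=np.cos(a),np.sin(a)
    print('t',round(s['time'],2),'pos',np.round(p,4),'riser xy',np.round([c*d[0]+n*d[1],-n*d[0]+c*d[1]],4),'w',round(s['width'],4),'F',np.round(s['ft_force'],2))
    return R,p
def to(x,y,z):
    R,p=st();c,n=np.cos(a),np.sin(a)
    t=np.array([O[0]+c*x-n*y,O[1]+n*x+c*y,z])
    Rt=np.column_stack([[-n,c,0],[c,n,0],[0,0,-1]])
    print('world',np.round(t,4),'shift cm',np.round(R.T@(t-p)*100,2),'turn',np.round(Ro.from_matrix(R.T@Rt).as_rotvec(),4))
if __name__=='__main__': to(*map(float,sys.argv[1:4]))
E
python3 go.py -.0695 -.072 .15
```

```text
t 1.8 pos [0.4815 0.1812 0.2229] riser xy [0.0337 0.3581] w 0.022 F [0.73 1.48 0.53]
world [ 0.5073 -0.2604  0.15  ] shift cm [-43.04 -10.2    7.27] turn [ 0.0009 -0.0002 -0.0028]
```

play_rows(moves=[[[-5.5, -1.3, 0.5], [0, 0, 0], 2], [[-11, -2.6, 1], [0, 0, 0], 2], [[-16.5, -3.9, 2], [0, 0, 0], 2], [[-22, -5.2, 3], [0, 0, 0], 2], [[-27.5, -6.5, 4], [0, 0, 0], 2], [[-33, -7.8, 5], [0, 0, 0], 2], [[-38, -9, 6], [0, 0, 0], 2], [[-43, -10.2, 7.2], [0, 0, 0], 2]])

```text
time: 2.8
ee_pos: [0.5084, -0.2591, 0.1505]
eef_rot: [0.595, 0.804, 0.0, 0.0]
ft_force: [0.7, 0.4, -0.1]
width: 0.0202
```

play_rows(moves=[[[0, 0, 0], [0, 0, 0], 2], [[0, 0, 0], [0, 0, 0], 2]])

```text
time: 3.05
ee_pos: [0.5083, -0.2571, 0.1504]
eef_rot: [0.595, 0.804, 0.0, -0.0]
ft_force: [-0.1, 0.8, -0.4]
width: 0.02
```

```bash
python3 go.py -.0695 -.072 .0625; python3 - <<'E'
from h import *
for n in('top','side'): shot(n,n+'1.png')
a=cv2.imread('pics/top1.png')[170:350,200:420];b=cv2.imread('pics/side1.png')[190:340,225:425]
cv2.imwrite('pics/c1.png',np.hstack([cv2.resize(a,(400,327)),cv2.resize(b,(400,327))]))
E
```

```text
t 3.05 pos [ 0.5083 -0.2571  0.1504] riser xy [-0.0677 -0.0691] w 0.02 F [-0.07  0.85 -0.4 ]
world [ 0.5073 -0.2604  0.0625] shift cm [-0.29 -0.18  8.79] turn [-0.     -0.0005  0.002 ]
```

View pics/c1.png

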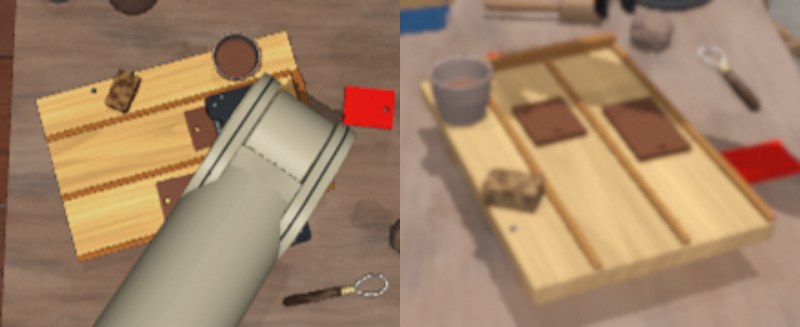

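play_rows(moves=[[[-0.8, -0.2, 3], [0, 0, 0], 2], [[-0.8, -0.2, 6], [0, 0, 0], 2], [[-0.8, -0.2, 7.5], [0, 0, 0], 2], [[-0.8, -0.2, 8.2], [0, 0, 0], 2], [[-0.8, -0.2, 8.7], [0, 0, 0], 2], [[-0.8, -0.2, 8.7], [0, 0, 0], 2]])

```text
time: 3.9
ee_pos: [0.5089, -0.2658, 0.0639]
eef_rot: [0.595, 0.804, 0.0, 0.0]
ft_force: [-0.2, 0.1, -0.1]
width: 0.0198
```

```bash
python3 go.py -.0695 .06 .0625; python3 - <<'E'
from h import *
b=shot('side','side2.png')['frame'][:,:,::-1][190:340,225:425]
cv2.imwrite('pics/c2.png',cv2.resize(b,None,fx=4,fy=4,interpolation=cv2.INTER_CUBIC))
E
```

```text
t 3.9 pos [ 0.5089 -0.2658  0.0639] riser xy [-0.0696 -0.0776] w 0.0198 F [-0.18  0.09 -0.11]
world [ 0.4691 -0.134   0.0625] shift cm [13.76  0.04  0.14] turn [0.0006 0.0002 0.0022]
```

View pics/c2.png

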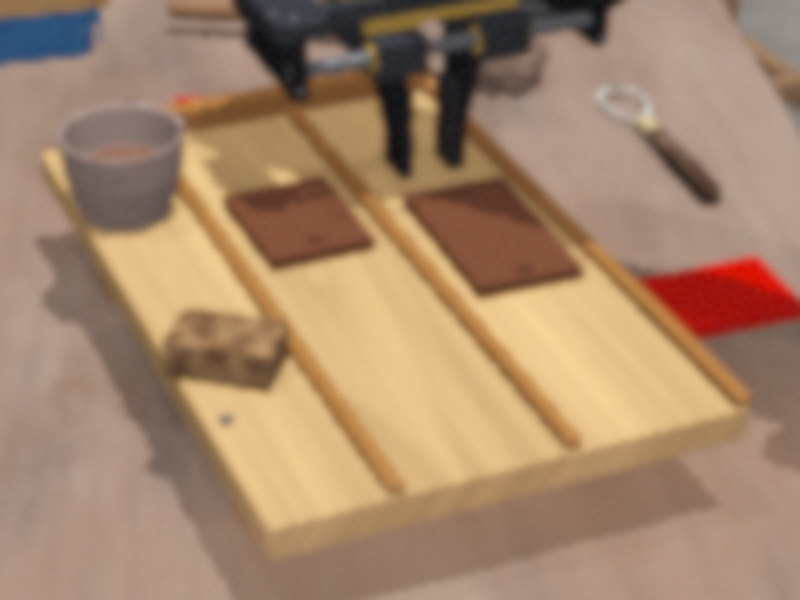

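play_rows(moves=[[[1, 0, 0.1], [0, 0, 0], 2], [[2, 0, 0.1], [0, 0, 0], 2], [[3, 0, 0.1], [0, 0, 0], 2], [[4, 0, 0.1], [0, 0, 0], 2], [[5, 0, 0.1], [0, 0, 0], 2], [[6, 0, 0.1], [0, 0, 0], 2], [[7, 0, 0.1], [0, 0, 0], 2], [[8, 0, 0.1], [0, 0, 0], 2]])

```text
time: 4.95
ee_pos: [0.4851, -0.1887, 0.0626]
eef_rot: [0.595, 0.804, 0.0, 0.0]
ft_force: [0.9, -1.3, 1.2]
width: 0.0199
```

play_rows(moves=[[[1, 0, 0], [0, 0, 0], 2], [[2, 0, 0], [0, 0, 0], 2], [[3, 0, 0], [0, 0, 0], 2], [[4, 0, 0], [0, 0, 0], 2], [[5, 0, 0], [0, 0, 0], 2], [[5.5, 0, 0], [0, 0, 0], 2], [[5.5, 0, 0], [0, 0, 0], 2]])

```text
time: 5.82
ee_pos: [0.469, -0.1361, 0.0624]
eef_rot: [0.595, 0.804, 0.0, -0.0]
ft_force: [-0.9, -0.2, -0.9]
width: 0.0194
```

```bash
python3 go.py -.0695 .1035 .0625; python3 - <<'E'
from h import *
b=shot('side','side3.png')['frame'][:,:,::-1][190:340,225:425]
cv2.imwrite('pics/c3.png',cv2.resize(b,None,fx=4,fy=4,interpolation=cv2.INTER_CUBIC))
b=shot('top','top3.png')['frame'][:,:,::-1][180:330,210:400]
cv2.imwrite('pics/t3.png',cv2.resize(b,None,fx=4,fy=4,interpolation=cv2.INTER_CUBIC))
E
```

```text
t 5.83 pos [ 0.469  -0.1361  0.0624] riser xy [-0.0702  0.058 ] w 0.0194 F [-0.93 -0.21 -0.93]
world [ 0.4565 -0.0924  0.0625] shift cm [ 4.55  0.08 -0.  ] turn [-0.0001 -0.0006  0.0026]
```

View pics/c3.png

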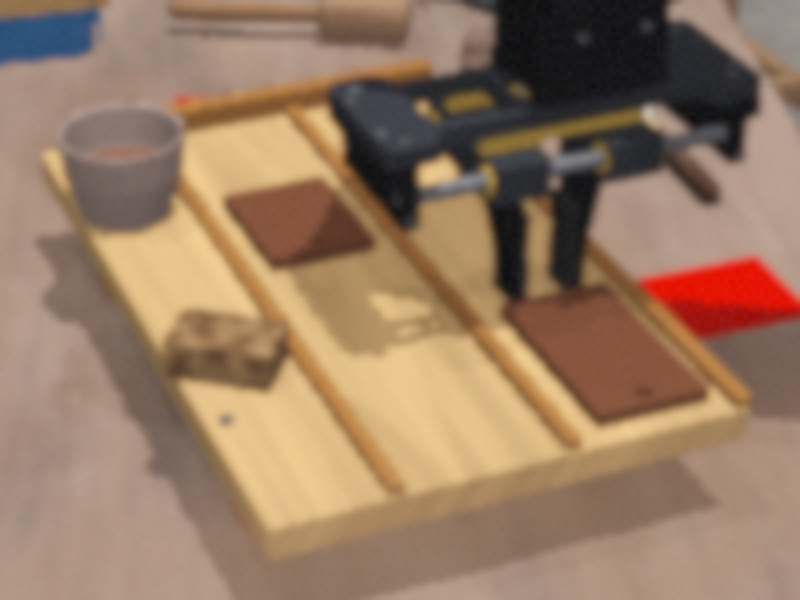

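View pics/t3.png

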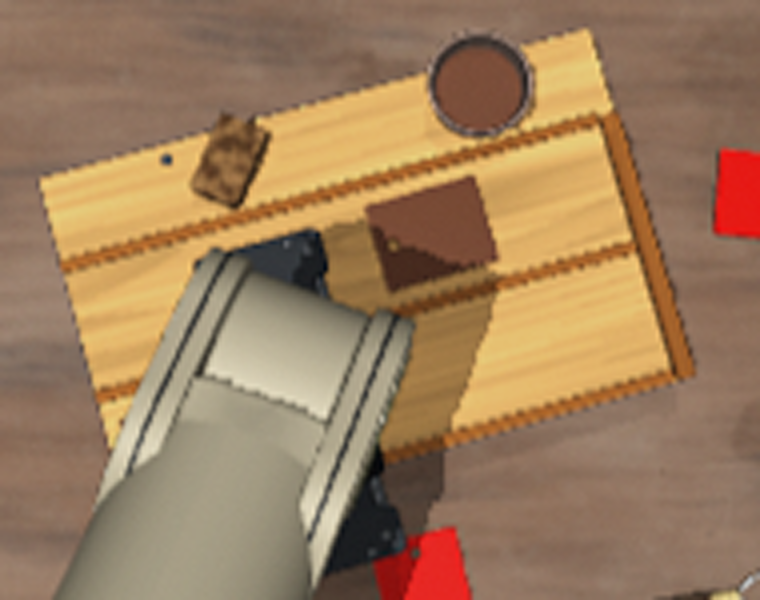

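```bash
cat > m.py <<'E'
from fit import *
# side-only measurement in riser frame fitted from side camera
def inr(R,X): c,s=np.cos(R[2]),np.sin(R[2]); d=X[:2]-R[:2]; return np.round([c*d[0]+s*d[1],-s*d[0]+c*d[1]],4)
RS=[.5515,-.1717,.2882];RT=[.5537,-.1713,.2954]
def S(s,u,v,z=.067): return inr(RS,world(s,(u/4+225-.375,v/4+190-.375),z))
def T(t,u,v,z=.067): return inr(RT,world(t,(u/4+210-.375,v/4+180-.375),z))
E
python3 - <<'E'
from m import *
s=camera('side')
for c in [(603,418),(705,394),(508,303)]: print(S(s,*c))
print('edge',S(s,572,446,.06),S(s,745,411,.06),S(s,400,490,.06))
E
```

```text
[-0.0463  0.1703]
[-0.0967  0.1708]
[-0.0483  0.0686]
edge [-0.029   0.1752] [-0.112   0.1804] [0.0524 0.1762]
```

play_rows(moves=[[[0.8, 0, 0], [0, 0, 0], 2], [[1.6, 0, 0], [0, 0, 0], 2], [[2.4, 0, 0], [0, 0, 0], 2], [[3.1, 0, 0], [0, 0, 0], 2], [[3.6, 0, 0], [0, 0, 0], 2], [[3.9, 0, 0], [0, 0, 0], 2], [[3.9, 0, 0], [0, 0, 0], 2]])

```text
time: 6.85
ee_pos: [0.4577, -0.0991, 0.0625]
eef_rot: [0.595, 0.804, 0.0, -0.0]
ft_force: [-1.0, 0.0, -0.0]
width: 0.0202
```

```bash
python3 go.py -.0695 .1035 .0625; python3 - <<'E'
from h import *
b=shot('side','side4.png')['frame'][:,:,::-1][240:340,300:425]
cv2.imwrite('pics/c4.png',cv2.resize(b,None,fx=6,fy=6,interpolation=cv2.INTER_CUBIC))
E
```

```text
t 6.85 pos [ 0.4577 -0.0991  0.0625] riser xy [-0.0703  0.0967] w 0.0202 F [-1.    0.01 -0.01]
world [ 0.4565 -0.0924  0.0625] shift cm [ 0.68  0.08 -0.  ] turn [ 0.     -0.0004  0.0023]
```

View pics/c4.png

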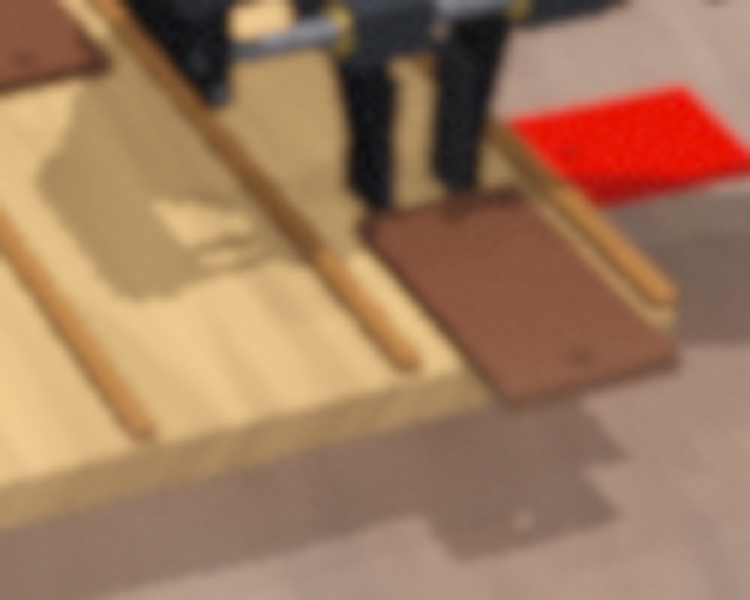

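```bash
python3 - <<'E'
from m import *
s=camera('side')
for u,v,z in [(510,397,.067),(676,352,.067),(365,228,.067),(487,378,.06),(672,318,.06),(5,482,.06)]: print(inr(RS,world(s,(u/6+300-.4,v/6+240-.4),z)))
E
```

```text
[-0.0449  0.2067]
[-0.0994  0.2053]
[-0.0452  0.1131]
[-0.0481  0.1877]
[-0.1129  0.1815]
[0.0977 0.1809]
```

play_rows(moves=[[[0.2, 0, 0], [0, 0, 0], 2], [[0.4, 0, 0], [0, 0, 0], 2], [[0.4, 0, 0], [0, 0, 0], 2]])

```text
time: 7.32
ee_pos: [0.4566, -0.0953, 0.0625]
eef_rot: [0.595, 0.804, 0.0, -0.0]
ft_force: [-0.0, 1.0, -0.3]
width: 0.0202
```

play_rows(moves=[[[-1, 0, 0], [0, 0, 0], 2], [[-2, 0, 0], [0, 0, 0], 2], [[-3, 0, -2], [0, 0, 0], 2], [[-6, 0, -6], [0, 0, 0], 2], [[-11, 3, -7], [0, 0, 0], 2], [[-16, 6, -7], [0, 0, 0], 2], [[-20, 8, -7], [0, 0, 0], 2], [[-21, 8.5, -7], [0, 0, 0], 2]])

```text
time: 8.32
ee_pos: [0.5996, -0.2748, 0.1315]
eef_rot: [0.596, 0.803, -0.001, -0.0]
ft_force: [-0.6, 0.5, 0.0]
width: 0.0197
```

```bash
python3 go.py .015 -.110 .0625; python3 - <<'E'
from h import *
b=shot('side','side5.png')['frame'][:,:,::-1][240:340,300:425]
cv2.imwrite('pics/c5.png',cv2.resize(b,None,fx=6,fy=6,interpolation=cv2.INTER_CUBIC))
b=shot('top','top5.png')['frame'][:,:,::-1][180:330,210:400]
cv2.imwrite('pics/t5.png',cv2.resize(b,None,fx=4,fy=4,interpolation=cv2.INTER_CUBIC))
E
```

```text
t 8.32 pos [ 0.5996 -0.2748  0.1315] riser xy [ 0.0146 -0.1125] w 0.0197 F [-0.57  0.48  0.04]
world [ 0.5992 -0.2722  0.0625] shift cm [0.26 0.05 6.9 ] turn [-0.0019  0.0013 -0.0001]
```

View pics/c5.png

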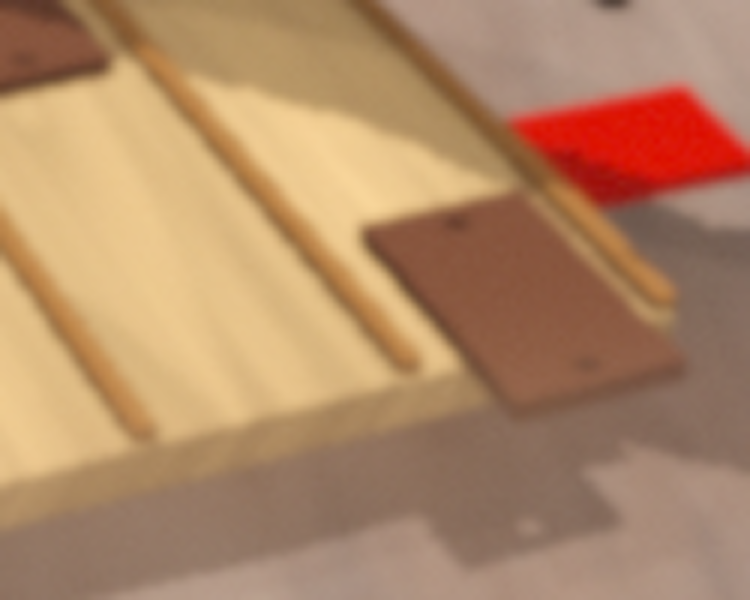

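View pics/t5.png

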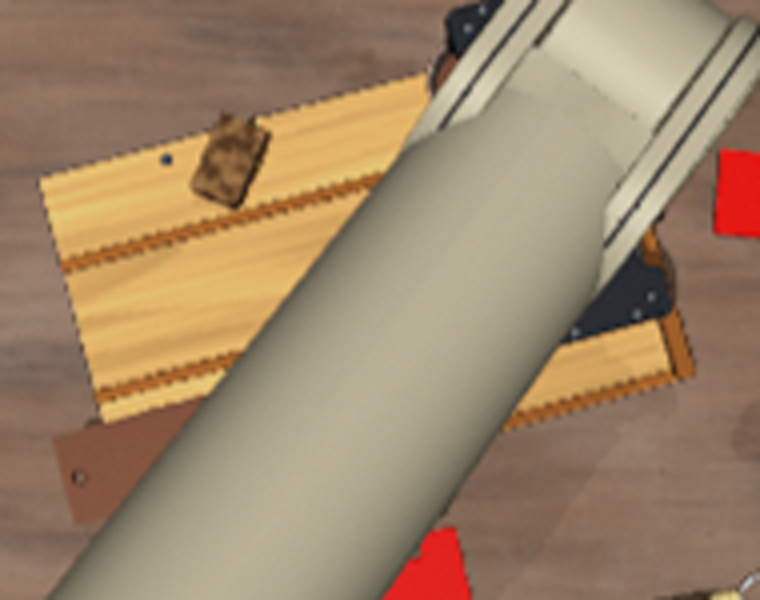

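```bash
python3 - <<'E'
from m import *
s=camera('side');t=camera('top')
for u,v,z in [(517,405,.067),(684,357,.067),(365,228,.067),(520,192,.067)]: print(inr(RS,world(s,(u/6+300-.4,v/6+240-.4),z)))
print('top')
for c in [(52,438,.067),(77,525,.067),(103,425,.06),(40,178,.06),(83,320,.06),(480,85,.107)]: print(T(t,*c))
E
```

```text
[-0.0449  0.2108]
[-0.1003  0.2083]
[-0.0452  0.1131]
[-0.0987  0.1129]
top
[-0.0441  0.2121]
[-0.0992  0.2108]
[-0.0446  0.1812]
[0.1144 0.1797]
[0.0214 0.1766]
[ 0.0894 -0.0963]
```

play_rows(moves=[[[0, 0, 1.5], [0, 0, 0], 2], [[0, 0, 3], [0, 0, 0], 2], [[0, 0, 4], [0, 0, 0], 2], [[0, 0, 5], [0, 0, 0], 2]])

```text
time: 9.02
ee_pos: [0.5991, -0.2713, 0.0816]
eef_rot: [0.595, 0.804, 0.0, -0.0]
ft_force: [0.1, -0.1, 0.2]
width: 0.0202
```

```bash
python3 go.py .015 -.110 .0625; python3 - <<'E'
from h import *
b=shot('side','side6.png')['frame'][:,:,::-1][140:290,225:425]
cv2.imwrite('pics/c6.png',cv2.resize(b,None,fx=4,fy=4,interpolation=cv2.INTER_CUBIC))
E
```

```text
t 9.03 pos [ 0.5991 -0.2713  0.0816] riser xy [ 0.0151 -0.1091] w 0.0202 F [ 0.09 -0.13  0.21]
world [ 0.5992 -0.2722  0.0625] shift cm [-0.09 -0.01  1.91] turn [-0.0002 -0.0003  0.0022]
```

View pics/c6.png

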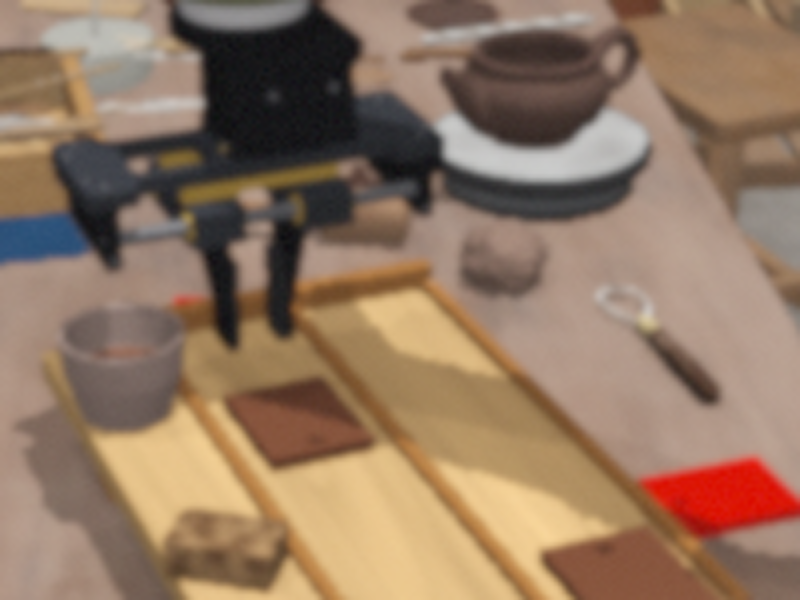

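play_rows(moves=[[[0, 0, 1.0], [0, 0, 0], 2], [[0, 0, 1.8], [0, 0, 0], 2], [[0, 0, 1.9], [0, 0, 0], 2], [[1, 0, 1.9], [0, 0, 0], 2], [[2, 0, 1.9], [0, 0, 0], 2], [[3, 0, 1.9], [0, 0, 0], 2], [[4, 0, 1.9], [0, 0, 0], 2], [[5, 0, 1.9], [0, 0, 0], 2]])

```text
time: 10.07
ee_pos: [0.5846, -0.2231, 0.0637]
eef_rot: [0.595, 0.804, 0.0, 0.0]
ft_force: [1.2, -0.4, 1.2]
width: 0.0199
```

play_rows(moves=[[[1, 0, 0], [0, 0, 0], 2], [[2, 0, 0], [0, 0, 0], 2], [[3, 0, 0], [0, 0, 0], 2], [[4, 0, 0], [0, 0, 0], 2], [[5, 0, 0], [0, 0, 0], 2], [[6, 0, 0], [0, 0, 0], 2], [[7, 0, 0], [0, 0, 0], 2], [[7.5, 0, 0], [0, 0, 0], 2]])

```text
time: 11.08
ee_pos: [0.5626, -0.1511, 0.0635]
eef_rot: [0.595, 0.804, 0.0, -0.0]
ft_force: [0.7, -0.1, -0.1]
width: 0.0201
```

play_rows(moves=[[[1, 0, 0], [0, 0, 0], 2], [[2, 0, 0], [0, 0, 0], 2], [[3, 0, 0], [0, 0, 0], 2], [[4, 0, 0], [0, 0, 0], 2], [[5, 0, 0], [0, 0, 0], 2], [[6, 0, 0], [0, 0, 0], 2], [[6.5, 0, 0], [0, 0, 0], 2], [[6.5, 0, 0], [0, 0, 0], 2]])

```text
time: 12.08
ee_pos: [0.5437, -0.0894, 0.0635]
eef_rot: [0.595, 0.804, 0.0, -0.0]
ft_force: [0.2, 0.2, 0.4]
width: 0.02
```

```bash
python3 go.py .015 .1215 .0625; python3 - <<'E'
from h import *
b=shot('side','side7.png')['frame'][:,:,::-1][190:340,225:425]
cv2.imwrite('pics/c7.png',cv2.resize(b,None,fx=4,fy=4,interpolation=cv2.INTER_CUBIC))
b=shot('top','top7.png')['frame'][:,:,::-1][180:330,210:400]
cv2.imwrite('pics/t7.png',cv2.resize(b,None,fx=4,fy=4,interpolation=cv2.INTER_CUBIC))
E
```

```text
t 12.07 pos [ 0.5437 -0.0894  0.0635] riser xy [0.0148 0.0811] w 0.02 F [0.23 0.19 0.43]
world [ 0.5321 -0.0507  0.0625] shift cm [4.04 0.03 0.1 ] turn [ 0.     -0.0003  0.0026]
```

View pics/c7.png

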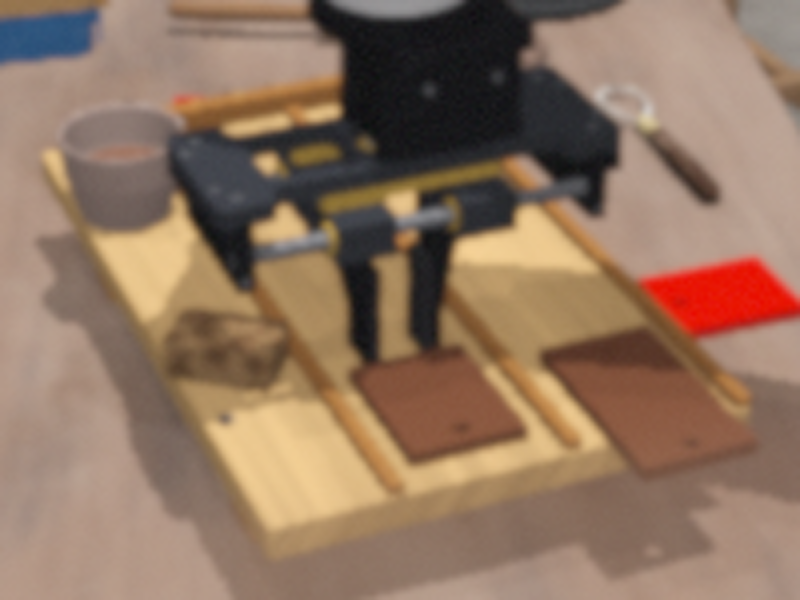

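View pics/t7.png

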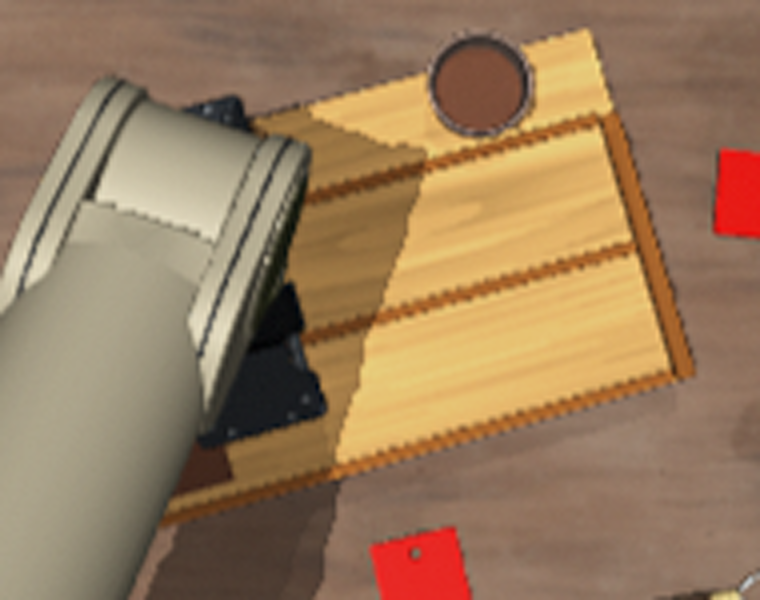

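play_rows(moves=[[[0.8, 0, 0], [0, 0, 0], 2], [[1.6, 0, 0], [0, 0, 0], 2], [[2.4, 0, 0], [0, 0, 0], 2], [[3.1, 0, 0], [0, 0, 0], 2], [[3.6, 0, 0], [0, 0, 0], 2], [[3.6, 0, 0], [0, 0, 0], 2]])

```text
time: 12.92
ee_pos: [0.5331, -0.0548, 0.0635]
eef_rot: [0.595, 0.804, 0.0, -0.0]
ft_force: [0.5, 0.2, -0.5]
width: 0.0201
```

```bash
python3 go.py .015 .1215 .0625; python3 - <<'E'
from h import *
b=shot('side','side8.png')['frame'][:,:,::-1][240:340,300:425]
cv2.imwrite('pics/c8.png',cv2.resize(b,None,fx=6,fy=6,interpolation=cv2.INTER_CUBIC))
E
```

```text
t 12.93 pos [ 0.5331 -0.0548  0.0635] riser xy [0.0148 0.1172] w 0.0201 F [ 0.5   0.2  -0.47]
world [ 0.5321 -0.0507  0.0625] shift cm [0.43 0.03 0.1 ] turn [-0.     -0.0005  0.0027]
```

View pics/c8.png

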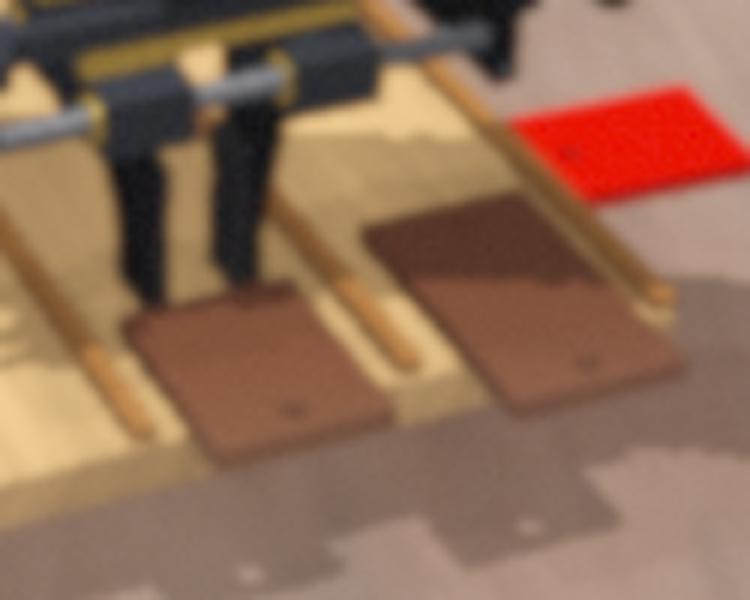

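play_rows(moves=[[[0.2, 0, 0], [0, 0, 0], 2], [[0.4, 0, 0], [0, 0, 0], 2], [[0.4, 0, 0], [0, 0, 0], 2]])

```text
time: 13.35
ee_pos: [0.5321, -0.0515, 0.0635]
eef_rot: [0.595, 0.804, 0.0, -0.0]
ft_force: [0.5, 1.0, -0.1]
width: 0.0198
```

play_rows(moves=[[[-1, 0, 0], [0, 0, 0], 2], [[-2, 0, 0], [0, 0, 0], 2], [[-3, 0, -3], [0, 0, 0], 2], [[-6, 0, -7], [0, 0, 0], 2], [[-11, 0, -9], [0, 0, 0], 2], [[-16, 0, -9], [0, 0, 0], 2], [[-22, 0, -9], [0, 0, 0], 2], [[-28, 0, -9], [0, 0, 0], 2]])

```text
time: 14.35
ee_pos: [0.6142, -0.3218, 0.1534]
eef_rot: [0.595, 0.804, 0.0, 0.0]
ft_force: [1.2, 0.8, 0.4]
width: 0.0202
```

play_rows(moves=[[[-6, 0, 0], [0, 0, 0], 2], [[-12, 0, 0], [0, 0, 0], 2], [[-18, 0, 0], [0, 0, 0], 2], [[-18, 0, 0], [0, 0, 0], 2]])

```text
time: 14.85
ee_pos: [0.6627, -0.4985, 0.1492]
eef_rot: [0.597, 0.802, -0.002, -0.002]
ft_force: [-1.3, -0.2, -0.1]
width: 0.0202
```

```bash
python3 - <<'E'
from h import *
from go import st
st()
b=shot('side','side9.png')['frame'][:,:,::-1][240:340,300:425]
cv2.imwrite('pics/c9.png',cv2.resize(b,None,fx=6,fy=6,interpolation=cv2.INTER_CUBIC))
p=shot('top','top9.png');b=p['frame'][:,:,::-1][180:330,210:400]
cv2.imwrite('pics/t9.png',cv2.resize(b,None,fx=4,fy=4,interpolation=cv2.INTER_CUBIC))
E
```

```text
t 14.85 pos [ 0.6627 -0.4985  0.1492] riser xy [ 0.0102 -0.3449] w 0.0202 F [-1.29 -0.22 -0.12]
```

View pics/c9.png

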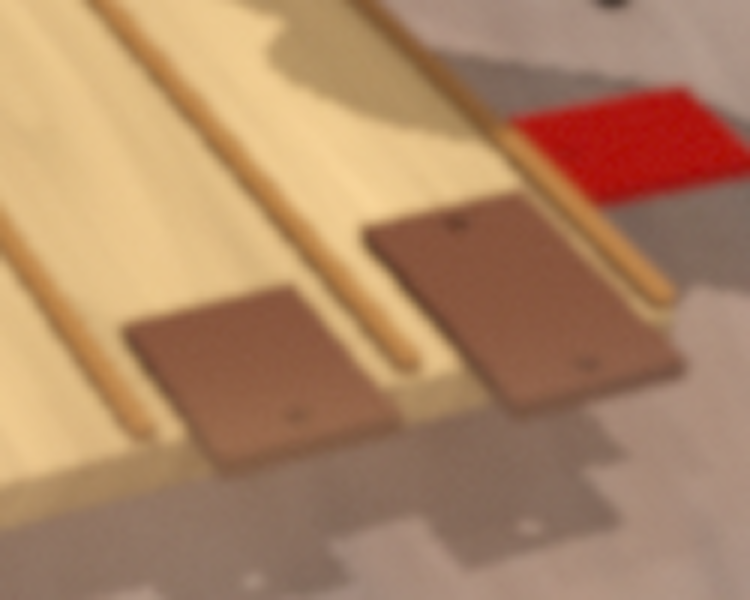

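View pics/t9.png

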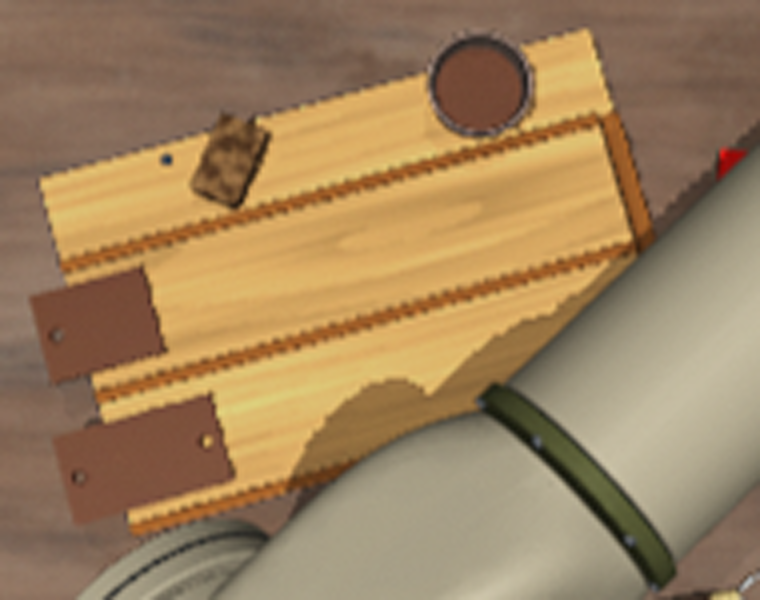

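```bash
python3 - <<'E'
from m import *
t=camera('top');s=camera('side')
for n,cs,L in(('short',[(30,296),(52,383),(145,267),(166,351)],.072),('long',[(53,438),(78,523),(212,394),(235,477)],.1)):
    ms=[(.028,L/2,.067),(-.028,L/2,.067),(.028,-L/2,.067),(-.028,-L/2,.067)]
    v,r=fit([(t,np.array([u/4+209.625,w/4+179.625]),m) for (u,w),m in zip(cs,ms)],[.5,-.1,.29])
    q=inr(RT,v);print(n,q,'yaw',v[2]-RT[2],'prot',q[1]+L/2-.18,'want',L/3,np.abs(r).max())
print('edge pts',[T(t,*c) for c in[(40,178,.06),(69,283,.06),(93,376,.06),(104,422,.06),(129,512,.06)]])
for n,cs,L in(('short',[(218,463),(397,414),(124,327),(294,284)],.072),('long',[(516,407),(684,360),(365,229),(519,192)],.1)):
    ms=[(.028,L/2,.067),(-.028,L/2,.067),(.028,-L/2,.067),(-.028,-L/2,.067)]
    v,r=fit([(s,np.array([u/6+299.6,w/6+239.6]),m) for (u,w),m in zip(cs,ms)],[.5,-.1,.29])
    q=inr(RS,v);print('side',n,q,'prot',q[1]+L/2-.18,np.abs(r).max())
E
```

```text
short [0.0156 0.1673] yaw -0.012306756131948371 prot 0.023300000000000015 want 0.023999999999999997 0.47227108414688246
long [-0.0711  0.1609] yaw 0.006542126576249585 prot 0.030899999999999983 want 0.03333333333333333 0.7963104282986819
edge pts [array([0.1144, 0.1797]), array([0.0459, 0.179 ]), array([-0.0138,  0.1794]), array([-0.043 ,  0.1801]), array([-0.1002,  0.1795])]
side short [0.0156 0.1677] prot 0.0237 0.7663626272541819
side long [-0.0718  0.1616] prot 0.03160000000000002 1.1111548815210313
```

play_rows(moves=[[[4, 0, -2], [0, 0, 0], 2], [[8, 0, -4], [0, 0, 0], 2], [[8, 0, -4], [0, 0, 0], 2], [[8, 0, -4], [0, 0, 0], 2]])

```text
time: 15.55
ee_pos: [0.6434, -0.414, 0.1942]
eef_rot: [0.595, 0.804, 0.001, 0.0]
ft_force: [0.1, -0.9, -0.6]
width: 0.0201
```

```bash
python3 - <<'E'
from h import *
from go import st
st(); a=shot('side','side10.png')['frame'];b=cv2.imread('pics/side9.png')[:,:,::-1]
print('plate area diff',np.abs(a[280:330,300:425].astype(int)-b[280:330,300:425]).max())
E
```

```text
t 15.55 pos [ 0.6434 -0.414   0.1942] riser xy [ 0.0162 -0.2585] w 0.0201 F [ 0.1  -0.91 -0.62]
plate area diff 48
```

View pics/side10.png

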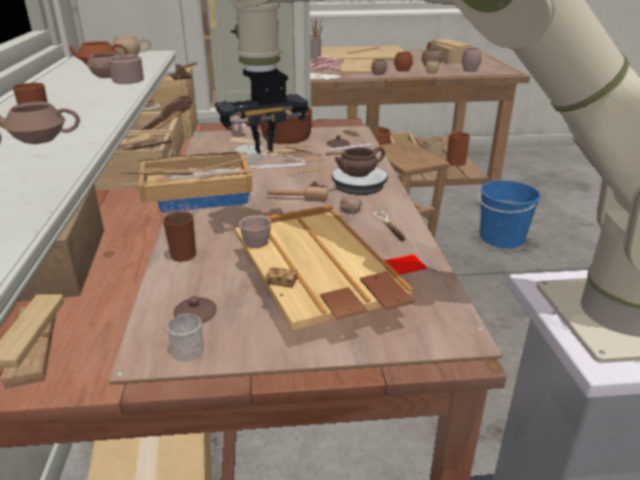

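The side view shows both plates lying flat over the open end, at about (343,302) and (385,290). The bystanders and the red look-alike are where they were, and the gripper is clear of everything.

```bash
python3 -c "
from bench import close_job
print(close_job())"
```

```text
the job is handed in; nothing more can be done
None
```

Both brown plates now stick out over the riser's open end by about a third of their length, and I handed the job in at about 15.6 s. I pushed the long plate first and then the short one, using two slightly opened fingertips just above the riser top.

| Plate | Sticks out (top camera) | Sticks out (side camera) | Wanted |
|---|---|---|---|
| Long | 30.9 mm | 31.6 mm | 33.3 mm |
| Short | 23.3 mm | 23.7 mm | 24 mm |

- **Accuracy:** The two cameras agree to within 1 mm, but the calibration is only good to about 2 mm. The long plate reads about 2 mm short of an exact third, and I left it there as "about a third".
- **Plates:** Both lie flat and within about 0.7° of the lane direction.
- **Surroundings:** The bystanders and red look-alikes look unmoved in the pictures; I did not measure them again. The readings after each move showed only a newton or two on the wrist.
- **Last check:** A picture comparison after the final retreat showed a pixel difference of up to 48 around the plates. I took this for the arm's moving shadow and did not measure again. In the last side picture the plates lie as before.

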